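# Grip a timber block in a wedge-locked clamping jig

### The arm

A 6-joint arm with a two-finger parallel gripper is mounted at the origin on a cart in front of the work surface, level with it; the furniture and walls round the work are solid. World frame = base frame: x ahead of the robot, y to its left, z up, the work surface at z = 0. Lengths are in mm, angles in degrees, forces in N, time in s.
With the tool pointing down it reaches from about 300 to 850 mm from the base axis. Payload 4.2 kg.
Tool frame: the origin (TCP) lies midway between the tips of the shut fingers; the grasp point (between the pads) lies 19 mm behind it (env.grasp_offset is the distance from the TCP to the grasp point, in mm); z points along the fingers, y is the line along which they close (so a half turn about z gives the same grasp; the last joint's range is limited). The gripper opens to 91 mm and grips with 3 to 60 N. Pads are 32 mm wide; open, the fingers measure 118 mm over their backs; the gripper's body (76 mm by 178 mm) begins 60 mm behind the grasp point.
Start: joints at [-69.271, 18.312, 89.639, -0, 72.044, -1.146], TCP at [214.245, -533.615, 185.576] pointing down, gripper open.
Joint ranges: [-177.97, 177.97], [-48.28, 115.42], [12.27, 149.76], [-77.06, 257.06], [2.81, 150.46], [-146.56, 146.56]. Speed limits (degrees/s): [147.25, 147.25, 180, 180, 180, 180].

### API

Orientations are given as [roll, pitch, yaw] about the fixed x, y, z axes, in that order (R = Rz(yaw) Ry(pitch) Rx(roll)).
In Python, from workcell import env, optics gives the robot as it stands. The module is installed in compiled form; this text tells all that it offers.
- The arm moves only by the tool send_rows, never from a script. Its argument "targets" is a list that holds one entry, the list of rows, each a list of 7 numbers: the turn, a rotation vector about the world's x, y, z scaled (see below), then the shift along the world's x, y, z scaled (see below), then the closure, from -1 (fully open) to 1 (shut). In form: [[[rx, ry, rz, x, y, z, gripper], ...]]. A call has 1 to 12 rows; each row shifts and turns the commanded pose from where the row before left it; what a row does not reach is not made up. The controller multiplies each number of a shift by 0.2 m and each number of a turn by pi/2 rad. A row lasts 1/10 s, in which the tool goes at most 50 mm and 8.59 degrees, less where a joint would pass 70% of its speed; a pose out of reach is approached as far as the arm can. A call with a number of a shift or a turn outside -1 to 1 is refused whole. A call with a gripper value outside its range is refused whole. The fingers move at their own pace and stop on an object; "grip_force" is the grip in N (left out, the last holds). Time passes only in rows, so rows that do not move let the fingers close. It gives the time, the measured TCP pose, the force, the opening and the grip force at its end, in the units of the state.
- env.state(): the state, without advancing time (a new reading comes with each control period).
- optics.grab_frame(name): name is "scene" or "top" or "wrist"; returns (picture, depth): 480x640x3 uint8, red, green, blue; 480x640 float32, mm along the optical axis (not along the pixel's ray), 0 where there is no reading.
- optics.camera_info(name): a dict with "camera_matrix" (3x3 intrinsics, pixels), "R" (3x3) and "t" (3): a world point X has camera coordinates R X + t; the wrist camera has in their place "mount" (4x4, takes a point from camera to tool coordinates, whose origin is the TCP and whose axes are the flange's). Camera axes: x right, y down, z forward; pixel columns grow to the right and rows downward; lengths in mm; the calibration is good to about 2 mm. A picture is of the moment at which its call begins: read the wrist's pose just before it. camera_info takes no time and is no camera call.
- env.job_done(): hands the job in; it is judged then, once.
Trained networks look in the newest picture that a camera, given by its name, has taken for a name from the list of things; names that differ only in an ending like _2 or _b are one class to them, and where a whole thing is asked for, a point or a joint stands for the part that bears it (a point fixed in the world has none). Each returns a list of dicts, best first, with "conf" (0 to 1); they miss things now and then, are a little off and sometimes report something else, mostly with a low value. They report only what shows in the picture. A call takes as long as a camera call.
- optics.silhouettes(camera, name): "mask" (480x640 bool, what is visible of it) and "at" ([column, row] in pixels, amid what is visible of it).
- optics.place_of(camera, name): "at" ([column, row] in pixels: a listed point, or the origin of a listed thing).
The state is a dict: "time_s": time; "qpos": joint angles; "qvel": joint speeds; "effort": joint torques, N m; "ee_pos": TCP position; "ee_rot": TCP orientation; "force": force on the tool from outside, world axes, zero at the start; "torque": the same for the moment, N m; "gripper_width": finger opening in mm; "gripper_force": force on a finger pad.
Only numpy, scipy, OpenCV 4.12 (cv2) and the standard library are available. Lean on these libraries where they do the work, as an engineer would, in place of code of your own. Each camera call takes 0.05 s, during which the arm holds its last target. There are 200 camera calls.

### The job

Make the small wooden block fast in the clamping jig: slide the jig's bar up by its upright grip until the jaw presses the block snug and square against the fence. Then push the thumb wedge in along its ramp until it is firmly jammed and locks the bar, feeling for the jam and using no more than a firm thumb's push, and let go; leave the pencil and the drill bit lying where they are.

Things in the scene. Friction and masses are not known exactly. Their poses are not given: they have to be found in the camera images.
- jig: Wooden clamping jig fixed to the bench, its place and yaw differ. Origin on the bench top (z 0) under the middle of the bar's width; x = the wedge's push direction, within 0.3 rad of straight ahead, y = the bar's closing direction (left), z up. Board 190 x 290 x 16 mm, x -110 to +80, y -160 to +130. Fence 110 x 18 mm, 42 mm high.
- housing (a point): Centre of the top of the wedge housing, at jig x 0, y -47.5, z 70 mm. Two cheeks 62 mm long (x), 12 mm thick, either side of a 31 mm wide slot along x; outer faces 27.5 mm either side. Between them a dark ramp block (x -22 to +22) whose underside slopes down towards +x at 1 : 5. Sills 33 mm high, 56 mm wide below the wedge: x -104 to -22 and +22 to +45.
- bar: Light wood bar 40 x 160 x 20 mm along the jig's y, through the housing below the wedge; top at z 36.5 mm. It slides only along jig y (cannot lift or turn), with about 3 N friction, damping 8 N s/m, and stays where left. At +y a jaw 90 mm (x) x 16 mm, up to z 45 mm; at -y an upright grip. Origin: in the plane of the jaw's face, on the centre line, 0.5 mm above the bench. Axes as the jig's.
- jaw_face (a point): Middle of the jaw's front face (looks to +y of the jig), z 30 mm. It starts between jig y +2 and +20 mm; with the block gripped it is at jig y +40 mm.
- bar_grip (a point): Middle of the top (z 70 mm) of the bar's upright grip, a post 24 x 24 mm that rises from the bar's top; flat back facing -y of the jig. 146 mm behind the jaw's face. Free space behind it.
- fence_face (a point): Middle of the fence's face, which looks to -y of the jig, at jig y +100, z 30 mm.
- wedge: Captive thumb wedge of dark wood in the slot, 104 mm long, 28 wide, 6 mm thick at its thin far end, with an upright head 14 mm long (x), 28 wide, 42 high. It slides only along its ramp, towards jig +x and down 1 : 5, against 4 N of friction (damping 20 N s/m). Origin: middle of the lower edge of the head's flat back, starting at jig x -105 to -85, z 38 to 46 mm. Axes as the jig's.
- wedge_head (a point): Middle of the head's flat back, 20 mm above the wedge's underside: push here. The ramp's height is set by hand, so the sole meets the bar with the head's back anywhere from jig x -78 to -60 mm: this must be felt. Then force builds over 1 to 3 mm. A steady push of 12 to 18 N jams it, and it stays (10 N or more on the bar is fast). A push over about 26 N can put over 60 N on the bar and crush it.
- block: Small brown timber offcut, 60 x 90 x 20 mm, 0.07 kg, loose and a little askew on the jig's board between jaw and fence, 90 mm side roughly along the jig's x. Origin: centre of its underside; its own y runs along the 90 mm side. A squeeze of 5 to 12 N is snug; over 35 N between jaw and block dents it.
- pencil: Pencil, 14 x 166 x 8 mm, loose on the bench beyond the jig's -y edge; a bystander. Origin: centre of its underside, y along it.
- drill_bit: Drill bit, 13 x 150 x 13 mm, loose on the bench beyond the jig's +y edge; a bystander. Origin: centre of its underside, y along it.

How it is judged:
By the outcome, as a careful person would: the job done as asked, in the order asked, and still so for the second after the job is handed in, with the robot touching nothing.
It also fails if it takes over 59 s, if anything falls off the work surface, if the arm or the gripper's body presses on something with over 40 N, if the wrist force passes 120 N, or if a joint passes its speed limit or range.

## Working session

There is one attempt and no reset: what is moved stays moved. The work goes in short steps, Python scripts to look and compute and a tool call to move; the robot and the scene stay as the last step left them, time stands still between calls to the robot, and variables do not carry over. Pictures are saved under pics/ and viewed, at most 10 in all, crops included, and the job is handed in when it is done.

Besides the shell and the picture viewer there is one more tool, called after "Call:" in YAML: its name, and indented under it one key for each argument. send_rows: Moves the arm, as the interface text tells. Its arguments: {"type":"object","properties":{"targets":{"type":"array"},"grip_force":{"type":"number"}},"required":["targets"]}

```bash
mkdir -p pics; cat > h.py <<'E'
import numpy as np, cv2
from workcell import env, optics
def ray(cam,px):
    c=optics.camera_info(cam);K=np.array(c["camera_matrix"]);R=np.array(c["R"]);t=np.array(c["t"])
    d=R.T@np.linalg.solve(K,[px[0],px[1],1]);return -R.T@t,d
def atz(cam,px,z):
    o,d=ray(cam,px);return o+d*(z-o[2])/d[2]
def cloud(cam,depth):
    c=optics.camera_info(cam);K=np.array(c["camera_matrix"]);R=np.array(c["R"]);t=np.array(c["t"])
    v,u=np.mgrid[:480,:640];P=np.stack([(u-K[0,2])/K[0,0]*depth,(v-K[1,2])/K[1,1]*depth,depth],-1)
    return (P-t)@R
E
python3 - <<'E'
from h import *
Z=dict(housing=70,jaw_face=30,bar_grip=70,fence_face=30,wedge_head=62,wedge=42,jig=0,bar=.5,block=0)
for cam in("top","scene"):
    im,d=optics.grab_frame(cam);cv2.imwrite(f"pics/{cam}0.png",im[:,:,::-1]);W=cloud(cam,d)
    for n,z in Z.items():
        for r in optics.place_of(cam,n)[:1]:
            u,v=np.clip(np.round(r["at"]).astype(int),0,[639,479])
            print(cam,n,round(r["conf"],2),np.round(r["at"]),atz(cam,r["at"],z).round(1),"depthpt",W[v,u].round(1))
s=env.state();print(s)
E
```

```text
top housing 0.82 [326. 231.] [594.3  -6.3  70. ] depthpt [595.6  -7.3  65.7]
top jaw_face 0.84 [303. 236.] [596.9  41.3  30. ] depthpt [591.9  41.9  47.7]
top bar_grip 0.64 [372. 225.] [ 603.1 -105.5   70. ] depthpt [ 601.8 -104.1   72. ]
top fence_face 0.65 [259. 237.] [600.  137.3  30. ] depthpt [598.8 138.   31.3]
top wedge_head 0.75 [331. 274.] [503.7 -12.5  62. ] depthpt [506.  -12.8  51.7]
top wedge 0.71 [329. 276.] [504.5  -8.8  42. ] depthpt [504.7  -9.1  33.1]
top jig 0.96 [306. 237.] [600.8  36.7  -0. ] depthpt [590.1  35.6  44.5]
top bar 0.65 [302. 238.] [5.989e+02 4.630e+01 5.000e-01] depthpt [594.6  44.8  18.9]
top block 0.7 [275. 232.] [616.4 105.2   0. ] depthpt [607.1 102.5  35.6]
scene housing 0.63 [340. 240.] [606.8 -17.7  70. ] depthpt [616.4 -23.5  64.7]
scene jaw_face 0.92 [319. 268.] [594.2  40.7  30. ] depthpt [593.3  42.   31.1]
scene bar_grip 0.64 [374. 232.] [ 600.9 -100.3   70. ] depthpt [597.9 -96.5  71.1]
scene fence_face 0.82 [272. 280.] [606.4 139.   30. ] depthpt [588.1 147.4  42.2]
scene wedge_head 0.69 [367. 260.] [525.5 -23.4  62. ] depthpt [507.5  
[... 225 characters left out ...]
thpt [573.4  66.1  15.3]
{'time_s': 1.0, 'qpos': array([-6.92692030e+01,  1.83098048e+01,  8.96398279e+01, -8.07061299e-04,
        7.20441571e+01, -1.14651783e+00]), 'qvel': array([ 0.04269446, -0.00257199, -0.09494484, -0.0340075 ,  0.08685081,
        0.01355372]), 'effort': array([-7.00428336e-04, -4.12357020e+01, -2.32231933e+01,  7.29569793e-02,
        3.76677455e-02,  2.52345336e-05]), 'ee_pos': array([ 214.25041394, -533.60272584,  185.59132838]), 'ee_rot': array([1.79993806e+02, 8.91886835e-04, 2.18775635e+01]), 'force': array([-0.03357011, -0.14691005,  0.08777923]), 'torque': array([ 0.00016727, -0.01499866, -0.04686862]), 'gripper_force': 0.0, 'gripper_width': 91.33908761388416}
```

View pics/top0.png

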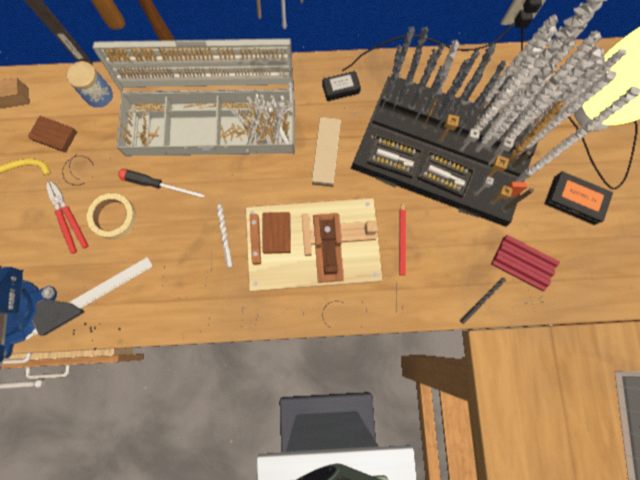

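View pics/scene0.png

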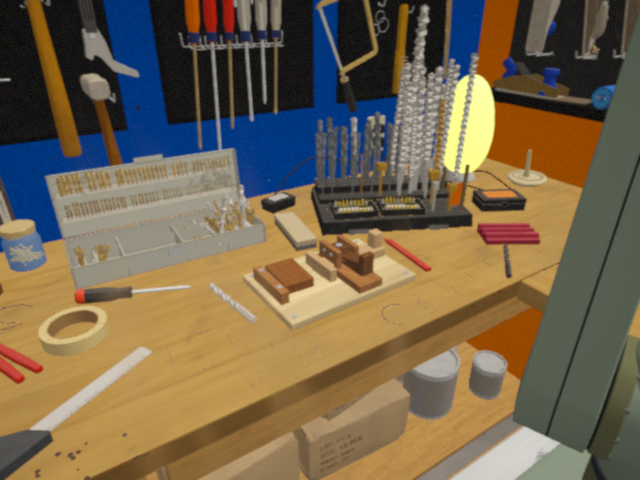

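Call:
send_rows:
  targets:
    - [[0,0,-0.067,0.155,0.17,0.01,1],[0,0,-0.067,0.155,0.17,0.01,1],[0,0,-0.067,0.155,0.17,0.01,1],[0,0,0,0.155,0.17,0.01,1],[0,0,0,0.155,0.17,0.01,1],[0,0,0,0.155,0.17,0.01,1],[0,0,0,0.155,0.17,0.01,1],[0,0,0,0.15,0.17,0.01,1],[0,0,0,0.14,0.17,0.01,1],[0,0,0,0.1,0.17,0.01,1],[0,0,0,0.05,0.15,0.01,1],[0,0,0,0,0,0,1]]
  grip_force: 20

```text
time_s: 2.2
ee_pos: [520.6, -160.3, 207.8]
ee_rot: [-179.9, -0.0, 4.0]
force: [0.4, -0.7, 0.5]
gripper_width: 0.7
gripper_force: 0.0
```

```bash
cat >> h.py <<'E'
from scipy.spatial.transform import Rotation as Ro
def wcloud(s,depth):
    c=optics.camera_info("wrist");K=np.array(c["camera_matrix"]);M=np.array(c["mount"])
    v,u=np.mgrid[:480,:640];P=np.stack([(u-K[0,2])/K[0,0]*depth,(v-K[1,2])/K[1,1]*depth,depth],-1)
    R=Ro.from_euler('xyz',s["ee_rot"],degrees=True).as_matrix()
    return (P@M[:3,:3].T+M[:3,3])@R.T+s["ee_pos"]
E
python3 - <<'E'
from h import *
s=env.state();print(s["ee_pos"],s["ee_rot"],s["gripper_width"],s["force"],s["time_s"]);print(optics.camera_info("wrist")["mount"])
im,d=optics.grab_frame("wrist");cv2.imwrite("pics/w1.png",im[:,:,::-1]);W=wcloud(s,d)
for n in("housing","jaw_face","bar_grip","fence_face","wedge_head","block"):
    for r in optics.place_of("wrist",n)[:1]:
        u,v=np.clip(np.round(r["at"]).astype(int),0,[639,479]);print(n,r["conf"],np.round(r["at"]),W[v,u].round(1))
# jig yaw from top cloud: board silhouette
im,d=optics.grab_frame("top");W=cloud("top",d)
for n in("jig","housing","bar","bar_grip","block","wedge","pencil"):
    for r in optics.silhouettes("top",n)[:1]:
        m=r["mask"];c=cv2.minAreaRect(np.argwhere(m)[:,::-1].astype(np.float32));b=cv2.boxPoints(c)
        z={"jig":16,"bar":36,"housing":70,"bar_grip":36,"block":36,"wedge":70,"pencil":8}[n]
        print(n,m.sum(),np.array([atz("top",p,z)[:2] for p in b]).round(0).tolist())
E
```

```text
[ 520.56363677 -160.34009862  207.7611748 ] [-1.79938149e+02 -4.91191935e-02  4.04460889e+00] 0.7148895418335367 [ 0.42796123 -0.72293083  0.4719422 ] 2.2
[[-1.88669460e-04 -9.61442162e-01 -2.75007153e-01  7.83117892e+01]
 [ 9.99999133e-01 -5.39876698e-04  1.20139029e-03 -1.03012383e+00]
 [-1.30353723e-03 -2.75006688e-01  9.61441430e-01 -2.00457924e+02]
 [ 0.00000000e+00  0.00000000e+00  0.00000000e+00  1.00000000e+00]]
jaw_face 0.7 [101. 109.] [598.   36.2  46.4]
bar_grip 0.72 [256. 114.] [ 603.  -103.1   71.4]
wedge_head 0.97 [152. 220.] [511.3 -20.2  85.6]
block 0.64 [46. 89.] [611.5  88.4  36.9]
jig 9287 [[675.0, 175.0], [683.0, -127.0], [488.0, -125.0], [481.0, 164.0]]
housing 9067 [[657.0, 167.0], [664.0, -117.0], [482.0, -115.0], [476.0, 157.0]]
bar 1127 [[645.0, 42.0], [636.0, -122.0], [542.0, -115.0], [551.0, 46.0]]
bar_grip 1069 [[645.0, 42.0], [636.0, -122.0], [544.0, -115.0], [553.0, 46.0]]
block 1152 [[654.0, 127.0], [651.0, 68.0], [556.0, 72.0], [560.0, 130.0]]
wedge 9134 [[655.0, 168.0], [665.0, -116.0], [483.0, -116.0], [474.0, 156.0]]
pencil 109 [[662.0, -181.0], [662.0, -192.0], [504.0, -177.0], [505.0, -166.0]]
```

View pics/w1.png

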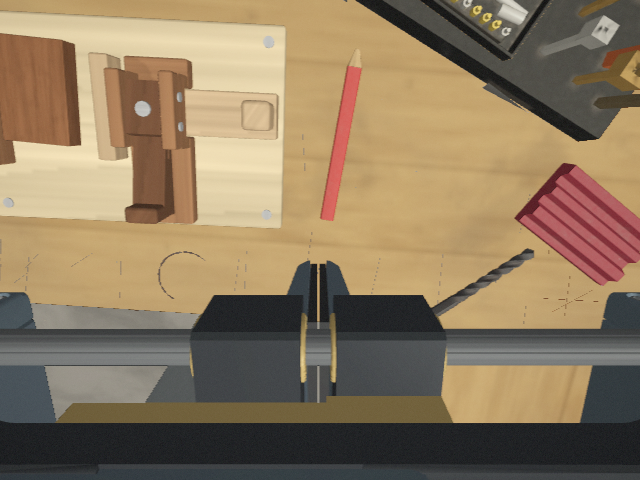

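```bash
python3 - <<'E'
from h import *
s=env.state();im,d=optics.grab_frame("wrist");W=wcloud(s,d)
z=W[...,2];print("table z",np.median(z[150:200,380:480]), "board",np.median(z[180:210,210:260]))
def proj(px,zz):  # pixel onto plane zz through wrist cam
    a=W[int(px[1]),int(px[0])]
    c=optics.camera_info("wrist");M=np.array(c["mount"]);R=Ro.from_euler('xyz',s["ee_rot"],degrees=True).as_matrix()
    o=R@M[:3,3]+s["ee_pos"];r=R@M[:3,:3]@np.linalg.solve(np.array(c["camera_matrix"]),[px[0],px[1],1]);return o+r*(zz-o[2])/r[2]
for p in[(285,27),(281,228),(3,214),(3,12)]:print(proj(p,16).round(1), atz("top",(0,0),0)[:0])
for p in[(247,207),(378,199),(381,281),(250,290)]:print("top",atz("top",p,16).round(1))
# depth masks
def rect(m,name):
    P=W[m][:,:2].astype(np.float32);r=cv2.minAreaRect(P);print(name,m.sum(),np.round(r[0],1),np.round(r[1],1),round(r[2],2), np.round(cv2.boxPoints(r)).tolist(),np.median(W[m][:,2]).round(1))
U=np.arange(640)[None,:];V=np.arange(480)[:,None]
rect((z>66)&(z<76)&(U>230)&(U<290)&(V>80)&(V<150),"griptop")
rect((z>33)&(z<40)&(U>180)&(U<300)&(V>80)&(V<150),"bartop")
rect((z>66)&(z<76)&(U>155)&(U<200)&(V>60)&(V<150),"cheek-")
rect((z>66)&(z<76)&(U>95)&(U<130)&(V>60)&(V<150),"cheek+")
rect((z>76)&(z<95)&(U>110)&(U<180)&(V>180)&(V<235),"wedgehead")
rect((z>42)&(z<50)&(U>80)&(U<130)&(V>40)&(V<170),"jaw")
E
```

```text
table z 1.4779792423731664 board 17.168471619879952
[ 679.  -123.1   16. ] []
[ 492.1 -127.    16. ] []
[488.3 156.1  16. ] []
[674.5 127.8  16. ] []
top [673.6 165.1  16. ]
top [ 676.7 -130.9   16. ]
top [ 490.4 -121.7   16. ]
top [486.  162.3  16. ]
griptop 866 [ 602.1 -101.9] [23.9 23.9] 1.72 [[590.0, -90.0], [591.0, -114.0], [614.0, -114.0], [614.0, -90.0]] 71.2
bartop 3291 [594.5 -74.9] [82.8 59.2] 87.52 [[563.0, -115.0], [622.0, -118.0], [626.0, -35.0], [567.0, -32.0]] 37.6
cheek- 1140 [600.4 -30. ] [61.7 12.3] 0.37 [[570.0, -24.0], [570.0, -36.0], [631.0, -36.0], [631.0, -24.0]] 70.9
cheek+ 1470 [599.9   8.5] [61.6 22. ] 1.78 [[569.0, 19.0], [569.0, -3.0], [631.0, -1.0], [630.0, 20.0]] 70.7
wedgehead 625 [514.5 -10.5] [14.3 28.1] 0.73 [[507.0, 3.0], [508.0, -25.0], [522.0, -24.0], [521.0, 4.0]] 85.4
jaw 1631 [598.9  26.5] [38.  89.9] 89.28 [[554.0, 8.0], [644.0, 7.0], [644.0, 45.0], [554.0, 46.0]] 45.9
```

Call:
send_rows:
  targets:
    - [[0,0,-0.034,0.2,0,0,1],[0,0,0,0.2,0,0,1],[0,0,0,0,0,-0.2,1],[0,0,0,0,0,-0.2,1],[0,0,0,0,0,-0.2,1],[0,0,0,0,0,-0.2,1],[0,0,0,0,0.05,-0.01,1],[0,0,0,0,0.05,0,1],[0,0,0,0,0.02,0,1],[0,0,0,0,0,0,1]]

```text
time_s: 4.0
ee_pos: [601.0, -139.0, 48.2]
ee_rot: [179.9, -0.3, 0.8]
force: [-0.6, 0.4, 0.2]
gripper_width: 0.3
gripper_force: 0.0
```

Call:
send_rows:
  targets:
    - [[0,0,0,0,0.025,0,1],[0,0,0,0,0.025,0,1],[0,0,0,0,0.025,0,1],[0,0,0,0,0.025,0,1],[0,0,0,0,0.025,0,1],[0,0,0,0,0.025,0,1],[0,0,0,0,0,0,1]]

```text
time_s: 4.7
ee_pos: [599.2, -108.9, 45.5]
ee_rot: [-180.0, 0.0, 0.8]
force: [-0.8, 0.1, 0.3]
gripper_width: 0.4
gripper_force: 0.0
```

```bash
python3 - <<'E'
from h import *
s=env.state();im,d=optics.grab_frame("top");W=cloud("top",d);z=W[...,2]
cv2.imwrite("pics/t2.png",cv2.resize(im[180:310,220:420,::-1],None,fx=4,fy=4))
for n in("jaw_face","block","fence_face"):
    for r in optics.place_of("top",n)[:1]: print(n,r["conf"],atz("top",r["at"],{"block":0}.get(n,30)).round(1))
E
```

```text
jaw_face 0.88 [599.1  45.5  30. ]
block 0.9 [611.2 104.    0. ]
fence_face 0.63 [603.1 140.7  30. ]
```

View pics/t2.png

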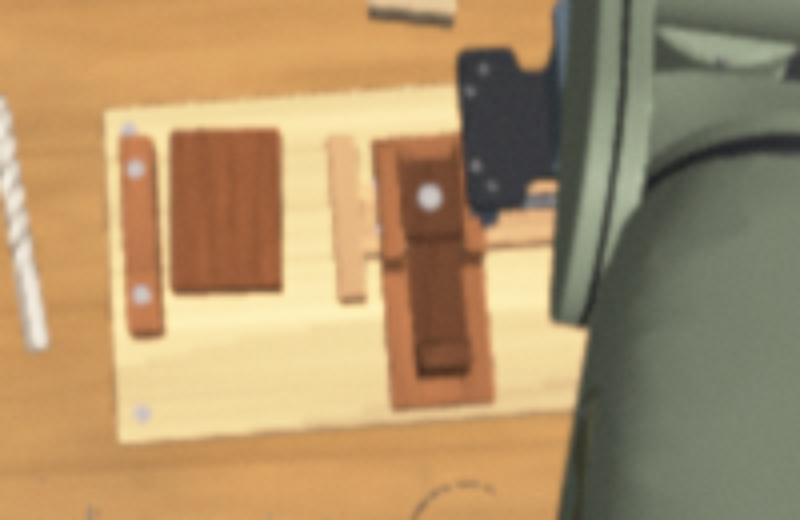

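Call:
send_rows:
  targets:
    - [[0,0,0,0,0.025,0,1],[0,0,0,0,0.025,0,1],[0,0,0,0,0.02,0,1]]

```text
time_s: 5.2
ee_pos: [599.2, -95.1, 45.5]
ee_rot: [-180.0, 0.0, 0.7]
force: [-0.8, -0.2, 0.0]
gripper_width: 0.6
gripper_force: 0.0
```

Call:
send_rows:
  targets:
    - [[0,0,0,0,0.01,0,1],[0,0,0,0,0.01,0,1]]

```text
time_s: 5.4
ee_pos: [599.2, -91.3, 45.6]
ee_rot: [180.0, 0.0, 0.7]
force: [-0.1, -0.3, 0.2]
gripper_width: 0.5
gripper_force: 0.0
```

Call:
send_rows:
  targets:
    - [[0,0,0,0,0.01,0,1],[0,0,0,0,0.01,0,1]]

```text
time_s: 5.6
ee_pos: [599.2, -87.5, 45.6]
ee_rot: [180.0, 0.0, 0.7]
force: [-0.3, -0.1, -0.2]
gripper_width: 0.5
gripper_force: 0.0
```

```bash
python3 - <<'E'
from h import *
s=env.state();im,d=optics.grab_frame("top");i2,d2=optics.grab_frame("wrist");i3,_=optics.grab_frame("scene")
a=cv2.resize(im[180:310,220:420,::-1],(400,260));b=cv2.resize(i2[:,:,::-1],(400,300));c=cv2.resize(i3[200:330,230:430,::-1],(400,260))
o=np.zeros((560,800,3),np.uint8);o[:260,:400]=a;o[:260,400:]=c;o[260:,:400]=b;cv2.imwrite("pics/m3.png",o)
for n in("jaw_face","block","bar_grip"):
    for r in optics.place_of("top",n)[:1]: print(n,r["conf"],atz("top",r["at"],{"block":0,"bar_grip":70}.get(n,30)).round(1))
E
```

```text
jaw_face 0.84 [600.3  46.8  30. ]
block 0.66 [615.2 109.3   0. ]
```

View pics/m3.png

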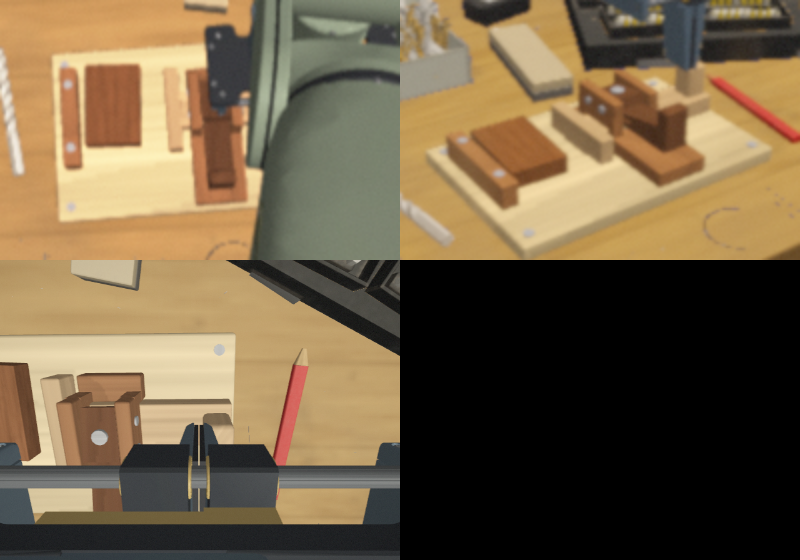

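```bash
python3 - <<'E'
from h import *
s=env.state();im,d=optics.grab_frame("wrist");W=wcloud(s,d);z=W[...,2]
i3,d3=optics.grab_frame("scene")
c=optics.camera_info("scene");p=np.array(c["camera_matrix"])@(np.array(c["R"])@s["ee_pos"]+np.array(c["t"]));p=p/p[2];print("tcp scene px",p[:2])
c=optics.camera_info("wrist");M=np.array(c["mount"]);q=np.linalg.inv(M)@[0,0,0,1];q=np.array(c["camera_matrix"])@q[:3];print("tcp wrist px",q[:2]/q[2])
b=np.array([i for i in cv2.resize(im[210:330,220:420,::-1],(800,480),interpolation=cv2.INTER_CUBIC)])
a=cv2.resize(i3[190:290,330:430,::-1],(400,400),interpolation=cv2.INTER_CUBIC)
o=np.zeros((600,800,3),np.uint8);o[:300,:500]=cv2.resize(b,(500,300));o[200:600,400:]=a;cv2.imwrite("pics/m4.png",o)
U=np.arange(640)[None,:];V=np.arange(480)[:,None]
m=(z>66)&(z<76)&(U>300)&(U<400)&(V>200)&(V<300)
print(m.sum(),W[m].min(0),W[m].max(0));print(s["ee_pos"],s["qpos"])
E
```

```text
tcp scene px [369.63452847 243.66415358]
tcp wrist px [319.35819143 273.46558484]
1016 [ 597.7550509  -113.45397035   66.02928492] [617.21835471 -81.18876706  75.85167357]
[599.26461903 -87.70977054  45.59475494] [-9.40965889e+00  2.76387314e+01  9.65061754e+01 -1.03577482e-02
  5.58496278e+01  7.98733506e+01]
```

View pics/m4.png

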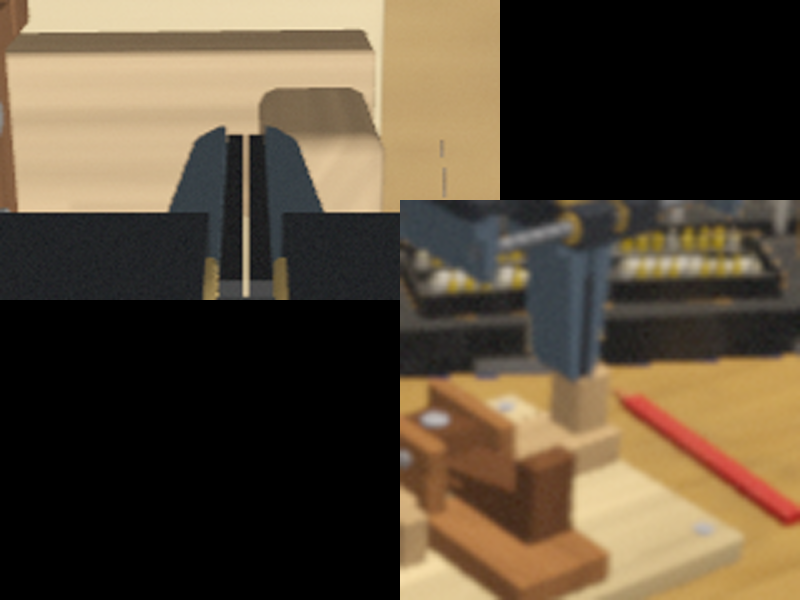

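```bash
python3 - <<'E'
from h import *
s=env.state();im,d=optics.grab_frame("wrist");W=wcloud(s,d)
for v in(258,262,266,270,275,280,290):print(v,[W[v,u].round(0).tolist() for u in(300,306,313,323,330,336)])
i3,d3=optics.grab_frame("scene");S=cloud("scene",d3)
for v in(205,215,220,225,230,233,236,240,245):print(v,[S[v,u].round(0).tolist() for u in(366,370,374,378)])
E
```

```text
258 [[605.0, -77.0, 38.0], [606.0, -80.0, 39.0], [606.0, -84.0, 38.0], [610.0, -89.0, 51.0], [613.0, -93.0, 61.0], [614.0, -96.0, 62.0]]
262 [[603.0, -77.0, 38.0], [617.0, -81.0, 78.0], [603.0, -84.0, 37.0], [610.0, -89.0, 57.0], [618.0, -92.0, 79.0], [614.0, -95.0, 67.0]]
266 [[617.0, -79.0, 83.0], [617.0, -81.0, 82.0], [616.0, -84.0, 79.0], [616.0, -89.0, 79.0], [618.0, -92.0, 84.0], [617.0, -95.0, 82.0]]
270 [[618.0, -79.0, 89.0], [617.0, -82.0, 88.0], [616.0, -84.0, 84.0], [616.0, -89.0, 84.0], [617.0, -92.0, 87.0], [617.0, -94.0, 88.0]]
275 [[617.0, -79.0, 93.0], [617.0, -82.0, 93.0], [616.0, -85.0, 90.0], [616.0, -89.0, 90.0], [617.0, -92.0, 93.0], [617.0, -94.0, 94.0]]
280 [[617.0, -79.0, 99.0], [617.0, -82.0, 98.0], [616.0, -85.0, 96.0], [616.0, -89.0, 95.0], [618.0, -91.0, 100.0], [618.0, -94.0, 99.0]]
290 [[617.0, -80.0, 109.0], [617.0, -82.0, 109.0], [616.0, -85.0, 106.0], [616.0, -89.0, 105.0], [617.0, -91.0, 108.0], [617.0, -93.0, 109.0]]
205 [[599.0, -72.0, 137.0], [589.0, -75.0, 140.0], [583.0, -80.0, 141.0], [587.0, -94.0, 136.0]]
215 [[601.0, -75.0, 114.0], [588.0, -75.0, 119.0], [582.0, -80.0, 120.0], [584.0, -92.0, 116.0]]
220 [[599.0, -75.0, 103.0], [587.0, -75.0, 108.0], [581.0, -80.0, 109.0], [582.0, -92.0, 106.0]]
225 [[600.0, -76.0, 92.0], [588.0, -77.0, 96.0], [580.0, -81.0, 98.0], [582.0, -93.0, 94.0]]
230 [[604.0, -80.0, 78.0], [588.0, -78.0, 85.0], [582.0, -82.0, 86.0], [582.0, -93.0, 83.0]]
233 [[710.0, -166.0, 3.0], [590.0, -80.0, 76.0], [583.0, -84.0, 78.0], [582.0, -94.0, 76.0]]
236 [[702.0, -161.0, -0.0], [603.0, -91.0, 61.0], [591.0, -92.0, 66.0], [592.0, -103.0, 62.0]]
240 [[688.0, -149.0, -1.0], [603.0, -91.0, 52.0], [591.0, -92.0, 57.0], [591.0, -103.0, 53.0]]
245 [[611.0, -88.0, 37.0], [603.0, -92.0, 40.0], [591.0, -93.0, 45.0], [589.0, -102.0, 43.0]]
```

Call:
send_rows:
  targets:
    - [[0,0,0,0,0,0.05,1],[0,0,0,0.01,-0.2,0,1],[0,0,0,0,-0.08,0,1],[0,0,0,0,0,-0.05,1],[0,0,0,0,0,-0.08,1],[0,0,0,0,0,-0.08,1],[0,0,0,0,0,0,1]]

```text
time_s: 6.8
ee_pos: [598.8, -142.1, 10.9]
ee_rot: [-179.9, 0.3, 0.7]
force: [-0.4, -0.3, 0.0]
gripper_width: 0.4
gripper_force: 0.0
```

```bash
python3 - <<'E'
from h import *
s=env.state();print(s["ee_pos"],s["force"])
i3,d3=optics.grab_frame("scene");S=cloud("scene",d3)
cv2.imwrite("pics/s5.png",cv2.resize(i3[170:290,310:470,::-1],(800,600),interpolation=cv2.INTER_CUBIC))
E
```

```text
[ 598.77590589 -142.13185362   10.91351355] [-0.36865327 -0.33703823  0.01041093]
```

View pics/s5.png

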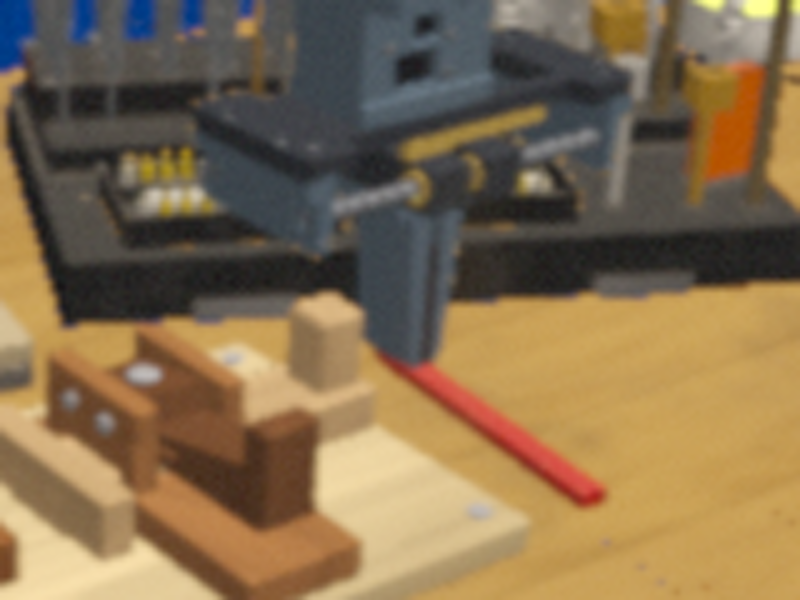

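Call:
send_rows:
  targets:
    - [[0,0,0,0.01,0.04,0.02,1],[0,0,0,0,0.025,0,1],[0,0,0,0,0.025,0,1],[0,0,0,0,0.025,0,1]]

```text
time_s: 7.25
ee_pos: [604.0, -120.9, 18.6]
ee_rot: [179.9, -0.1, 0.8]
force: [-0.5, -3.9, 2.5]
gripper_width: 0.5
gripper_force: 1.8
```

Call:
send_rows:
  targets:
    - [[0,0,0,0,0.025,0,1],[0,0,0,0,0.025,0,1]]

```text
time_s: 7.45
ee_pos: [603.7, -110.8, 18.1]
ee_rot: [179.9, -0.1, 0.7]
force: [1.0, -4.5, 1.8]
gripper_width: 0.7
gripper_force: 1.8
```

Call:
send_rows:
  targets:
    - [[0,0,0,0,0.02,0,1],[0,0,0,0,0.02,0,1],[0,0,0,0,0.01,0,1]]

```text
time_s: 7.75
ee_pos: [603.3, -100.3, 17.6]
ee_rot: [180.0, -0.0, 0.7]
force: [0.9, -3.0, 2.5]
gripper_width: 0.1
gripper_force: 1.7
```

Call:
send_rows:
  targets:
    - [[0,0,0,0,0.01,0,1],[0,0,0,0,0.01,0,1]]

```text
time_s: 7.95
ee_pos: [603.2, -96.6, 17.5]
ee_rot: [180.0, 0.0, 0.7]
force: [-0.2, -3.1, 2.1]
gripper_width: 0.4
gripper_force: 1.9
```

Call:
send_rows:
  targets:
    - [[0,0,0,0,0.01,0,1]]

```text
time_s: 8.05
ee_pos: [603.2, -94.6, 17.5]
ee_rot: [180.0, 0.0, 0.7]
force: [-0.3, -3.0, 2.0]
gripper_width: 0.2
gripper_force: 1.9
```

Call:
send_rows:
  targets:
    - [[0,0,0,0,0.01,0,1]]

```text
time_s: 8.15
ee_pos: [603.1, -92.6, 17.6]
ee_rot: [180.0, 0.0, 0.7]
force: [0.4, -4.4, 3.3]
gripper_width: 0.7
gripper_force: 1.9
```

Call:
send_rows:
  targets:
    - [[0,0,0,0,0.005,0,1],[0,0,0,0,0.005,0,1]]

```text
time_s: 8.35
ee_pos: [603.1, -90.6, 17.5]
ee_rot: [180.0, 0.0, 0.7]
force: [-0.6, -3.3, 2.5]
gripper_width: 0.3
gripper_force: 1.9
```

Call:
send_rows:
  targets:
    - [[0,0,0,0,0.005,0,1],[0,0,0,0,0,0,1]]

```text
time_s: 8.55
ee_pos: [603.1, -90.2, 17.6]
ee_rot: [179.9, 0.0, 0.8]
force: [0.5, -5.6, 3.6]
gripper_width: 0.1
gripper_force: 2.7
```

Call:
send_rows:
  targets:
    - [[0,0,0,0,0.005,0,1],[0,0,0,0,0,0,1]]

```text
time_s: 8.75
ee_pos: [603.1, -90.2, 17.6]
ee_rot: [179.8, 0.0, 0.8]
force: [-0.2, -8.1, 1.8]
gripper_width: 0.5
gripper_force: 4.2
```

Call:
send_rows:
  targets:
    - [[0,0,0,0,0.006,0,1],[0,0,0,0,0,0,1],[0,0,0,0,0,0,1]]

```text
time_s: 9.05
ee_pos: [603.1, -90.2, 17.7]
ee_rot: [179.7, 0.0, 0.8]
force: [-1.2, -11.9, 2.5]
gripper_width: 0.3
gripper_force: 5.9
```

```bash
python3 - <<'E'
from h import *
im,d=optics.grab_frame("top")
i3,d3=optics.grab_frame("scene")
o=np.hstack([cv2.resize(im[190:300,230:340,::-1],(400,400),interpolation=cv2.INTER_CUBIC),cv2.resize(i3[215:325,240:400,::-1],(400,400),interpolation=cv2.INTER_CUBIC)])
cv2.imwrite("pics/s6.png",o)
for n in("jaw_face","block","fence_face"):
    for r in optics.place_of("top",n)[:1]: print(n,r["conf"],atz("top",r["at"],{"block":0}.get(n,30)).round(1))
E
```

```text
jaw_face 0.82 [598.2  78.4  30. ]
fence_face 0.65 [597.2 140.6  30. ]
```

View pics/s6.png

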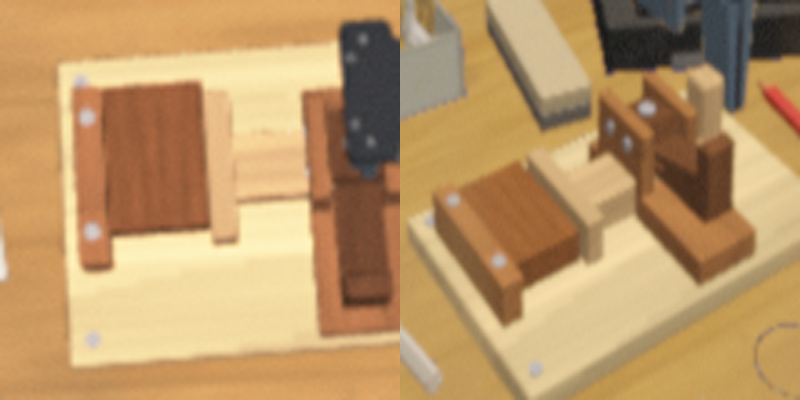

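Call:
send_rows:
  targets:
    - [[0,0,0,0,-0.05,0,1],[0,0,0,0,-0.13,0,1],[0,0,0,0,0,0.2,1],[0,0,0,0,0,0.2,1],[0,0,0,-0.17,0.14,0,1],[0,0,0,-0.17,0.14,0,1],[0,0,0,-0.17,0.14,0,1],[0,0,0,-0.18,0.13,0,1],[0,0,0,0,0,0,1],[0,0,0,0,0,0,1]]

```text
time_s: 10.3
ee_pos: [464.8, -12.5, 97.6]
ee_rot: [-179.9, -0.0, 0.8]
force: [0.5, -0.7, -0.4]
gripper_width: 0.6
gripper_force: 0.0
```

```bash
python3 - <<'E'
from h import *
s=env.state();print(s["ee_pos"],s["force"])
im,d=optics.grab_frame("wrist");W=wcloud(s,d);z=W[...,2]
V,U=np.mgrid[:480,:640]
m=(z>78)&(z<95)&(W[...,0]>490)&(W[...,0]<545)&(abs(W[...,1]+10)<30)&(V<255)
r=cv2.minAreaRect(W[m][:,:2].astype(np.float32));print(m.sum(),r,np.median(W[m],0))
m=(z>42)&(z<50)&(W[...,1]>55)&(W[...,1]<90)
if m.sum()>50:print("jaw",cv2.minAreaRect(W[m][:,:2].astype(np.float32)))
E
```

```text
[464.83260697 -12.46085295  97.62743173] [ 0.52071027 -0.7412876  -0.44533096]
1332 ((514.4970703125, -9.713285446166992), (13.808279991149902, 27.877355575561523), 1.3589811325073242) [515.09876828  -9.94730186  85.78311112]
jaw ((581.7994384765625, 71.12126922607422), (57.39548873901367, 16.75721549987793), 1.528882622718811)
```

Call:
send_rows:
  targets:
    - [[0,0,0,0,0.01,-0.18,1],[0,0,0,0,0,-0.18,1],[0,0,0,0.05,0,0,1],[0,0,0,0.04,0,0,1],[0,0,0,0,0,0,1]]

```text
time_s: 10.85
ee_pos: [487.4, -11.8, 27.1]
ee_rot: [180.0, -0.3, 0.7]
force: [-0.1, -0.3, -0.3]
gripper_width: 0.6
gripper_force: 0.0
```

Call:
send_rows:
  targets:
    - [[0,0,0,0.01,0,0,1],[0,0,0,0.01,0,0,1],[0,0,0,0.01,0,0,1]]

```text
time_s: 11.15
ee_pos: [489.3, -11.4, 26.3]
ee_rot: [180.0, -0.0, 0.7]
force: [-3.4, 0.2, 2.1]
gripper_width: 0.6
gripper_force: 1.7
```

Call:
send_rows:
  targets:
    - [[0,0,0,0.01,0,0,1],[0,0,0,0.01,0,0,1],[0,0,0,0.01,0,0,1]]

```text
time_s: 11.45
ee_pos: [493.7, -11.3, 25.1]
ee_rot: [-180.0, 0.2, 0.7]
force: [-4.6, 1.5, -1.3]
gripper_width: 0.5
gripper_force: 2.2
```

Call:
send_rows:
  targets:
    - [[0,0,0,0.01,0,-0.002,1],[0,0,0,0.01,0,-0.002,1],[0,0,0,0.01,0,-0.002,1],[0,0,0,0.005,0,-0.001,1]]

```text
time_s: 11.85
ee_pos: [501.7, -11.2, 23.6]
ee_rot: [-180.0, 0.1, 0.7]
force: [-4.6, 1.8, -2.8]
gripper_width: 0.2
gripper_force: 2.3
```

Call:
send_rows:
  targets:
    - [[0,0,0,0.005,0,-0.001,1],[0,0,0,0.005,0,-0.001,1],[0,0,0,0.005,0,-0.001,1]]

```text
time_s: 12.15
ee_pos: [505.1, -11.4, 23.4]
ee_rot: [180.0, 0.0, 0.7]
force: [-4.0, 1.0, -3.1]
gripper_width: 0.4
gripper_force: 2.3
```

Call:
send_rows:
  targets:
    - [[0,0,0,0.005,0,-0.001,1],[0,0,0,0.005,0,-0.001,1]]

```text
time_s: 12.35
ee_pos: [507.2, -11.4, 23.1]
ee_rot: [180.0, 0.0, 0.7]
force: [-4.2, 0.3, -3.7]
gripper_width: 0.6
gripper_force: 2.3
```

Call:
send_rows:
  targets:
    - [[0,0,0,0.005,0,-0.001,1],[0,0,0,0.005,0,-0.001,1]]

```text
time_s: 12.55
ee_pos: [509.3, -11.4, 22.7]
ee_rot: [180.0, 0.0, 0.7]
force: [-4.8, 1.5, -2.5]
gripper_width: 0.3
gripper_force: 2.3
```

Call:
send_rows:
  targets:
    - [[0,0,0,0.005,0,-0.001,1],[0,0,0,0.005,0,-0.001,1]]

```text
time_s: 12.75
ee_pos: [511.3, -11.4, 22.4]
ee_rot: [180.0, 0.0, 0.7]
force: [-5.7, 1.2, -3.7]
gripper_width: 0.6
gripper_force: 2.3
```

Call:
send_rows:
  targets:
    - [[0,0,0,0.005,0,-0.001,1],[0,0,0,0.005,0,-0.001,1]]

```text
time_s: 12.95
ee_pos: [513.4, -11.4, 22.0]
ee_rot: [180.0, -0.0, 0.7]
force: [-5.0, 1.7, -3.4]
gripper_width: 0.7
gripper_force: 2.3
```

Call:
send_rows:
  targets:
    - [[0,0,0,0.005,0,-0.001,1],[0,0,0,0.005,0,-0.001,1]]

```text
time_s: 13.15
ee_pos: [515.4, -11.3, 21.6]
ee_rot: [-180.0, -0.0, 0.7]
force: [-3.9, 1.7, -2.2]
gripper_width: 0.6
gripper_force: 2.3
```

Call:
send_rows:
  targets:
    - [[0,0,0,0.005,0,-0.001,1],[0,0,0,0.005,0,-0.001,1]]

```text
time_s: 13.35
ee_pos: [517.4, -11.3, 21.2]
ee_rot: [-180.0, -0.0, 0.7]
force: [-4.5, 2.0, -2.3]
gripper_width: 0.1
gripper_force: 2.3
```

Call:
send_rows:
  targets:
    - [[0,0,0,0.005,0,-0.001,1],[0,0,0,0.005,0,-0.001,1]]

```text
time_s: 13.55
ee_pos: [519.5, -11.3, 20.8]
ee_rot: [-180.0, -0.0, 0.7]
force: [-4.6, 1.8, -2.9]
gripper_width: 0.1
gripper_force: 2.3
```

Call:
send_rows:
  targets:
    - [[0,0,0,0.005,0,-0.001,1],[0,0,0,0,0,0,1]]

```text
time_s: 13.75
ee_pos: [520.7, -11.4, 20.7]
ee_rot: [180.0, -0.0, 0.7]
force: [-4.2, 2.0, -2.6]
gripper_width: 0.2
gripper_force: 2.0
```

Call:
send_rows:
  targets:
    - [[0,0,0,0.005,0,-0.001,1],[0,0,0,0,0,0,1]]

```text
time_s: 13.95
ee_pos: [521.5, -11.4, 20.5]
ee_rot: [180.0, -0.0, 0.7]
force: [-4.1, 2.0, -2.5]
gripper_width: 0.7
gripper_force: 2.3
```

Call:
send_rows:
  targets:
    - [[0,0,0,0.005,0,-0.001,1],[0,0,0,0,0,0,1]]

```text
time_s: 14.15
ee_pos: [521.9, -11.4, 20.4]
ee_rot: [-180.0, 0.0, 0.7]
force: [-5.1, 2.1, 0.7]
gripper_width: 0.7
gripper_force: 3.0
```

Call:
send_rows:
  targets:
    - [[0,0,0,0.005,0,-0.001,1],[0,0,0,0,0,0,1]]

```text
time_s: 14.35
ee_pos: [522.4, -11.3, 20.4]
ee_rot: [-180.0, 0.1, 0.7]
force: [-7.5, 1.9, 1.8]
gripper_width: 0.3
gripper_force: 3.8
```

Force is building: the jam has begun. Continue to about 15–16 N.

Call:
send_rows:
  targets:
    - [[0,0,0,0.006,0,0,1],[0,0,0,0,0,0,1]]

```text
time_s: 14.55
ee_pos: [522.7, -11.3, 20.3]
ee_rot: [-180.0, 0.2, 0.7]
force: [-9.0, 1.2, 2.5]
gripper_width: 0.4
gripper_force: 4.6
```

Call:
send_rows:
  targets:
    - [[0,0,0,0.006,0,0,1],[0,0,0,0,0,0,1]]

```text
time_s: 14.75
ee_pos: [523.1, -11.3, 20.3]
ee_rot: [-180.0, 0.3, 0.7]
force: [-10.7, 2.2, 4.7]
gripper_width: 0.6
gripper_force: 5.4
```

Call:
send_rows:
  targets:
    - [[0,0,0,0.007,0,0,1],[0,0,0,0,0,0,1]]

```text
time_s: 14.95
ee_pos: [523.5, -11.3, 20.2]
ee_rot: [-180.0, 0.4, 0.7]
force: [-12.6, 1.7, 5.6]
gripper_width: 0.4
gripper_force: 6.3
```

Call:
send_rows:
  targets:
    - [[0,0,0,0.007,0,0,1],[0,0,0,0,0,0,1]]

```text
time_s: 15.15
ee_pos: [523.9, -11.3, 20.1]
ee_rot: [-180.0, 0.5, 0.7]
force: [-14.1, 1.4, 8.1]
gripper_width: 0.4
gripper_force: 7.3
```

Call:
send_rows:
  targets:
    - [[0,0,0,0.004,0,0,1],[0,0,0,0,0,0,1],[0,0,0,0,0,0,1]]

```text
time_s: 15.45
ee_pos: [524.1, -11.3, 20.1]
ee_rot: [-180.0, 0.6, 0.7]
force: [-14.9, 1.5, 9.0]
gripper_width: 0.2
gripper_force: 7.9
```

Call:
send_rows:
  targets:
    - [[0,0,0,0,0,0,1],[0,0,0,-0.02,0,0,1],[0,0,0,-0.04,0,0,1],[0,0,0,-0.15,0,0,1],[0,0,0,-0.1,0,0.2,1],[0,0,0,0,0,0.2,1],[0,0,0,0,0,0.2,1],[0,0,0,0,0,0,1]]

```text
time_s: 16.25
ee_pos: [473.9, -12.1, 146.8]
ee_rot: [179.9, -1.1, 0.7]
force: [0.7, -0.5, -0.2]
gripper_width: 0.4
gripper_force: 0.0
```

```bash
python3 - <<'E'
from h import *
s=env.state();print(s["ee_pos"],s["force"])
im,d=optics.grab_frame("wrist");W=wcloud(s,d);z=W[...,2];V,U=np.mgrid[:480,:640]
m=(z>72)&(z<95)&(W[...,0]>500)&(W[...,0]<560)&(abs(W[...,1]+10)<22)&(V<255)
r=cv2.minAreaRect(W[m][:,:2].astype(np.float32));print("head",m.sum(),r,np.median(W[m],0))
i3,_=optics.grab_frame("scene");t,_=optics.grab_frame("top")
o=np.hstack([cv2.resize(t[180:310,210:420,::-1],(400,300)),cv2.resize(i3[200:340,200:440,::-1],(400,300))]);cv2.imwrite("pics/f.png",o)
E
```

```text
[473.86910665 -12.0925879  146.75180569] [ 0.72599167 -0.47737843 -0.24558205]
head 864 ((549.2575073242188, -8.999531745910645), (13.595159530639648, 27.47130584716797), 0.9465302228927612) [549.56028877  -8.72560887  78.76408717]
```

View pics/f.png

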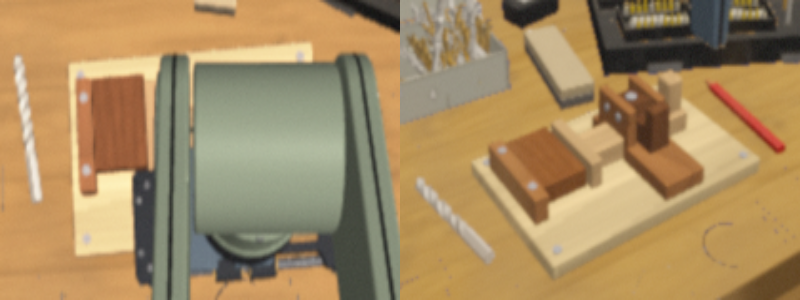

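```bash
python3 -c "from workcell import env; print(env.job_done())"
```

```text
the job is handed in; nothing more can be done
None
```

The block is clamped square against the fence (bar pushed with about 12 N), the wedge is jammed with a push of about 15 N and stayed in when released, the pencil and drill bit were not touched, and the job was handed in at about 16 s with the arm clear.

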